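# Unbolt the round-lidded sample store with the hooked rod

### The arm

A 6-joint arm with a two-finger parallel gripper is mounted at the origin on the work surface. World frame = base frame: x ahead of the robot, y to its left, z up, the work surface at z = 0. Lengths are in mm, angles in degrees, forces in N, time in s.
With the tool pointing down it reaches from about 275 to 725 mm from the base axis. Payload 5.6 kg.
Tool frame: the origin (TCP) lies at the very end of the fingers, on their centre line; the grasp point (between the pads) lies manip.grasp_offset behind it (manip.grasp_offset is the distance from the TCP to the grasp point, in mm); z points along the fingers, x is the direction in which the jaws open and shut, and the axes are right-handed (so a half turn about z gives the same grasp; the last joint's range is limited). The gripper opens to 85 mm and grips with 20 to 120 N. Pads are 22 mm wide; open, the fingers measure 114 mm over their backs; the gripper's body (76 mm by 85 mm) begins 54 mm behind the grasp point. The pads swing forward as they close: fully open they stand 13 mm farther back than shut.
Start: joints at [-51.073, 14.616, 6.199, 0, -81.583, -16.306], TCP at [211.561, -507.676, 231.283] pointing down, gripper open.
Joint ranges: [-168.99, 168.99], [-69.2, 112.95], [-62.41, 85.93], [-164.36, 98.24], [-168.68, -3.75], [-174.98, 174.98]. Speed limits (degrees/s): [147.25, 147.25, 180, 180, 180, 180].

### API

Orientations are given as [roll, pitch, yaw] about the fixed x, y, z axes, in that order (R = Rz(yaw) Ry(pitch) Rx(roll)).
In Python, from plant import status, viewer, job, models, manip gives the robot as it stands. The module is installed in compiled form; this text tells all that it offers.
- The arm moves only by the tool apply_moves, never from a script. Its argument "commands" is a list of rows, each an object of numbers: "dx", "dy", "dz": the shift along the tool's x, y, z each as a share of 0.3 m, from -1 to 1; "yaw": the turn about the tool's z as a share of 180 degrees, from -1 to 1. In form: [{"dx": .., "dy": .., "dz": .., "yaw": ..}, ...]. A call has 1 to 10 rows; each row is the pose to reach, as a shift and turn from the pose measured when the call began, along the tool's axes at that moment, turning the shorter way round; what a row does not reach only later rows make up. A row lasts 1/8 s, in which the tool goes at most 62.5 mm and 10.7 degrees, less where a joint would pass 70% of its speed; a pose out of reach is approached as far as the arm can. A call with a number of a shift or a turn outside -1 to 1 is refused whole. A call with a gripper value outside its range is refused whole. "jaw" is the closure, from -1 (fully open) to 1 (shut), set as the call begins (left out, the last holds). The fingers move at their own pace and stop on an object; "force" is the grip in N (left out, the last holds). Time passes only in rows, so rows that repeat a pose let the fingers close. It gives the time, the measured TCP pose, the force and the opening at its end, in the units of the state.
- status.read_state(): the state, without advancing time (a new reading comes with each control period).
- viewer.get_image(name): name is "side" or "top" or "wrist"; returns a dict with "img" (480x640x3 uint8, red, green, blue), "fx", "fy", "cx", "cy" (pixels), "pose" (4x4, takes a point from camera to world coordinates). Camera axes: x right, y up, looking along -z (the intrinsics and any distortion apply to the point x, -y, -z); pixel columns grow to the right and rows downward; lengths in mm; the calibration is good to about 2 mm. A picture is of the moment at which its call begins. There is no depth.
- job.job_done(): hands the job in, once; it reports no verdict.
Trained networks look in a picture, given as the dict that the camera call returned (one of the last four; its "shot" number tells which), for a name from the list of things; names that differ only in an ending like _2 or _b are one class to them, and where a whole thing is asked for, a point or a joint stands for the part that bears it (a point fixed in the world has none). Each returns a list of dicts, best first, with "confidence" (0 to 1); they miss things now and then, are a little off and sometimes report something else, mostly with a low value. They report only what shows in the picture. A call takes as long as a camera call.
- models.masks_of(label, picture): "mask" (480x640 bool, what is visible of it) and "location" ([row, column] in pixels, amid what is visible of it).
The state is a dict: "t": time; "q": joint angles; "qvel": joint speeds; "joint_efforts": joint torques, N m; "ee_pos": TCP position; "eef_rot": TCP orientation; "force": force on the tool from outside, world axes, zero at the start; "wrist_torque": the same for the moment, N m; "finger_gap": finger opening in mm.
Only numpy, scipy, OpenCV 4.12 (cv2) and the standard library are available. Lean on these libraries where they do the work, as an engineer would, in place of code of your own. Each camera call takes 0.05 s, during which the arm holds its last target.

### The job

Take the hooked rod by its grip and use its hook to draw the bolt of the sample store with the round lid fully back towards you, keeping the hand itself off that store and leaving the bolt of the square-lidded store shut. Then set the rod down flat on the bench and let go; do not drop it.

Things in the scene. Friction and masses are not known exactly. Their poses are not given: they have to be found in the camera images.
- hook_rod: Loose 0.25 kg rod lying flat. Black grip: x -50 to 70 mm, 20 wide (y), 32 tall. Then an 8 mm round shaft along +x at z = 16, ending in a level hook: the cross leg, centred on x = 270, runs to +y; at y = 50 it turns back to x = 252. Mouth clear from y = 4 to 46, x below 266. Origin: on the underside's midline, z up; mass centre about x = 25. Another such rod, without hook, lies on the other side.
- round_store: Fixed sample store with a ROUND lid (its twin beside it has a square one; either may be left): grey box 220 (x) by 150 (y) by 100 mm tall. Origin: foot of the front face, at mid-width; z up, x to the back. On top the bolt's upright pin, 14 mm thick, centred at x = 60 mm minus the bolt's value, y = 0, free to hook from z = 126 up to its top at 160 mm. Nothing else on either store rises above 130 mm.
- round_bolt (a joint): Bolt of the round-lidded store, m: 0 = shut (over the lid), 0.050 = fully drawn, at its stop, towards the robot along the store's -x. It starts between 0 and 0.008, slides with about 3 N of friction, has no spring and stays where it is left.
- square_bolt (a joint): The same kind of bolt on the square-lidded store, same values; it starts between 0 and 0.005 and must stay shut.

How it is judged:
By the outcome, as a careful person would: the job done as asked, in the order asked, and still so for the second after the job is handed in, with the robot touching nothing.
It also fails if it takes over 48 s, if anything falls off the work surface, if the arm or the gripper's body presses on something with over 40 N, if the wrist force passes 120 N, or if a joint passes its speed limit or range.

## Working session

There is one attempt and no reset: what is moved stays moved. The work goes in short steps, Python scripts to look and compute and a tool call to move; the robot and the scene stay as the last step left them, time stands still between calls to the robot, and variables do not carry over. Pictures are saved under pics/ and viewed, and the job is handed in when it is done.

Besides the shell and the picture viewer there is one more tool, called after ">>>" as name(argument=value, ...), one argument or row to a line, values as JSON. apply_moves: Moves the arm, as the interface text tells. Shift numbers are shares of 0.3 m and turn numbers shares of 180 degrees, none past 1 either way. Its arguments: {"type":"object","properties":{"commands":{"type":"array","items":{"type":"object","properties":{"dx":{"type":"number","minimum":-1,"maximum":1},"dy":{"type":"number","minimum":-1,"maximum":1},"dz":{"type":"number","minimum":-1,"maximum":1},"yaw":{"type":"number","minimum":-1,"maximum":1}}}},"jaw":{"type":"number"},"force":{"type":"number"}},"required":["commands"]}

```bash
mkdir -p pics; cat > h.py <<'E'
import numpy as np, cv2, pickle
from plant import status, viewer, job, models, manip
def shot(n,f):
    p=viewer.get_image(n); cv2.imwrite(f'pics/{f}.png',p['img'][:,:,::-1]); pickle.dump(p,open(f'pics/{f}.pkl','wb')); return p
def ray(p,r,c):
    d=np.array([(c-p['cx'])/p['fx'],-(r-p['cy'])/p['fy'],-1.]); P=np.array(p['pose']); return P[:3,3],P[:3,:3]@d
def onz(p,r,c,z):
    o,d=ray(p,r,c); return o+d*(z-o[2])/d[2]
def proj(p,X):
    P=np.array(p['pose']); x=P[:3,:3].T@(np.array(X)-P[:3,3]); return p['cy']-p['fy']*x[1]/-x[2], p['cx']+p['fx']*x[0]/-x[2]
E
python3 - <<'E'
from h import *
print(status.read_state(), manip.grasp_offset)
for n in ('top','side'):
    p=shot(n,n+'0'); print(n,{k:p[k] for k in p if k!='img'})
    for l in ('hook_rod','round_store','round_bolt','square_bolt'):
        try:
            for m in models.masks_of(l,p): print(l,m['confidence'],m['location'],m['mask'].sum())
        except Exception as e: print(l,e)
E
```

```text
{'t': 0.0, 'q': array([-5.10727683e+01,  1.46541020e+01,  6.12846873e+00, -2.75566276e-02,
       -8.15836620e+01, -1.63060898e+01]), 'qvel': array([-0.03886763,  0.04773566,  0.01069653, -0.05142173,  0.02813897,
        0.01079366]), 'joint_efforts': array([-1.09530891e-03, -3.86633921e+01,  2.37935686e+01,  5.36479086e+00,
       -5.93997975e-03, -7.40616724e-05]), 'ee_pos': array([ 211.4006006 , -507.19240385,  230.36991693]), 'eef_rot': array([-1.79995469e+02, -1.12551361e-01,  1.12617078e+02]), 'force': array([ 0.21650656, -0.1773896 ,  0.9005296 ]), 'wrist_torque': array([ 0.03088188, -0.00057949,  0.00151475]), 'finger_gap': 85.20468333852739} 18.700000000000003
top {'fx': 556.2012045833458, 'fy': 556.2012045833458, 'cx': 326.0755104611562, 'cy': 233.41898397842183, 'pose': array([[-1.83489222e-02,  9.86685610e-01, -1.61600816e-01,
         4.06246383e+02],
       [-9.99748795e-01, -1.60254914e-02,  1.56694205e-02,
         1.66819513e+01],
       [ 1.28710593e-02,  1.61847738e-01,  9.86731800e-01,
         1.33128611e+03],
       [ 0.00000000e+00,  0.00000000e+00,  0.00000000e+00,
         1.00000000e+00]]), 'shot': 1}
hook_rod 0.81 [293.4, 200.9] 1047
round_store 0.65 [128.6, 252.1] 6628
round_store 0.22 [298.2, 201.5] 835
round_bolt 0.59 [147.9, 247.8] 255
square_bolt 0.51 [143.9, 391.6] 268
side {'fx': 558.0978878265253, 'fy': 558.0978878265253, 'cx': 321.70007625814105, 'cy': 228.5171871162257, 'pose': array([[-8.30631307e-01,  3.52642892e-01, -4.30922989e-01,
         1.33130297e+02],
       [-5.56675638e-01, -5.08118851e-01,  6.57211889e-01,
         7.25821967e+02],
       [ 1.28010071e-02,  7.85785100e-01,  6.18367133e-01,
         7.26330864e+02],
       [ 0.00000000e+00,  0.00000000e+00,  0.00000000e+00,
         1.00000000e+00]]), 'shot': 2}
hook_rod 0.64 [371.9, 295.6] 2050
round_store 0.69 [221.5, 169.4] 9698
round_bolt 0.63 [200.5, 186.9] 353
square_bolt 0.58 [133.4, 288.0] 231
```

View pics/top0.png

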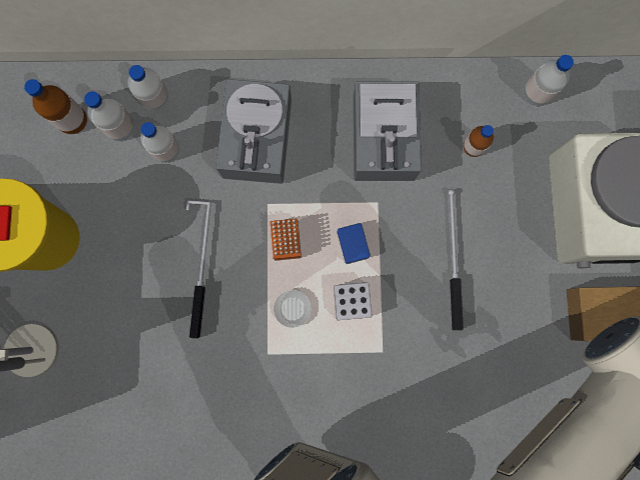

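View pics/side0.png

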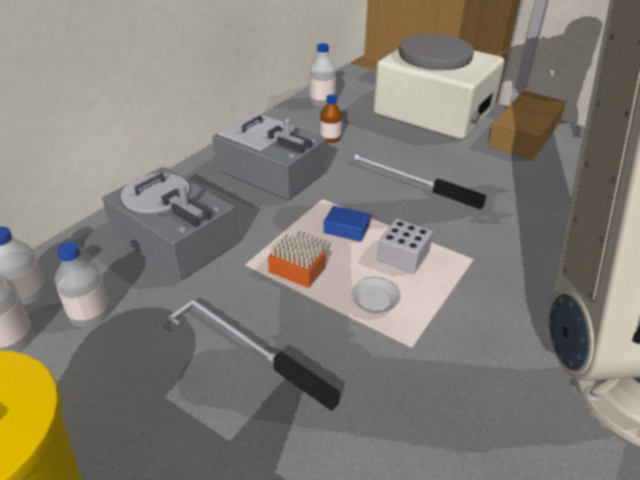

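Top view: the hooked rod lies left, with its grip at about (311,197) (row, col) and its hook at (203,198). The round-lid store is at (128,252) with its pin near (140,250), and the square store is at (130,388). I'll enlarge the picture to measure.

```bash
python3 - <<'E'
import cv2
a=cv2.imread('pics/top0.png')
cv2.imwrite('pics/zt1.png',cv2.resize(a[75:195,205:305],None,fx=5,fy=5,interpolation=cv2.INTER_CUBIC)[:600])
cv2.imwrite('pics/zt2.png',cv2.resize(a[190:345,170:230],None,fx=3.8,fy=3.8,interpolation=cv2.INTER_CUBIC))
a=cv2.imread('pics/side0.png')
cv2.imwrite('pics/zs1.png',cv2.resize(a[160:290,95:250],None,fx=4.5,fy=4.5,interpolation=cv2.INTER_CUBIC))
cv2.imwrite('pics/zs2.png',cv2.resize(a[290:420,160:350],None,fx=4,fy=4,interpolation=cv2.INTER_CUBIC))
E
```

```text
(no output)
```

View pics/zt1.png

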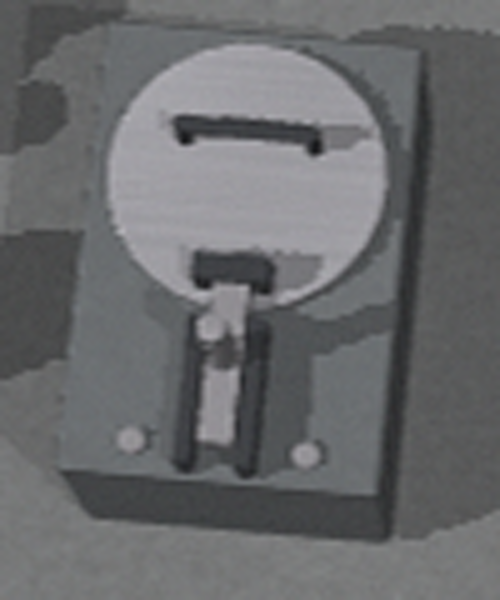

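View pics/zt2.png

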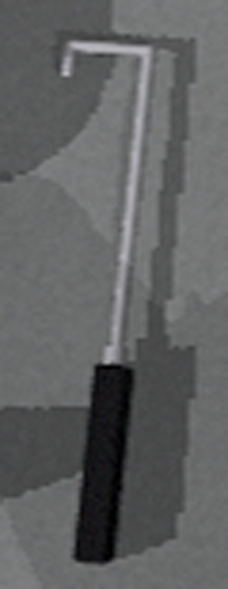

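View pics/zs1.png

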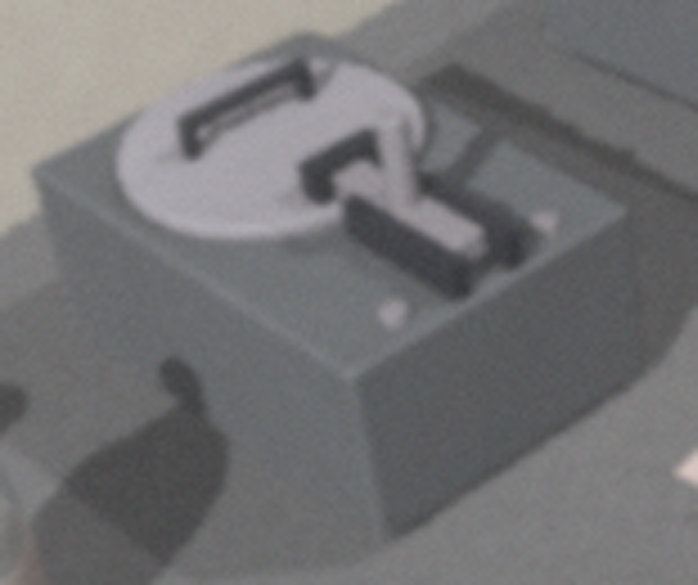

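View pics/zs2.png

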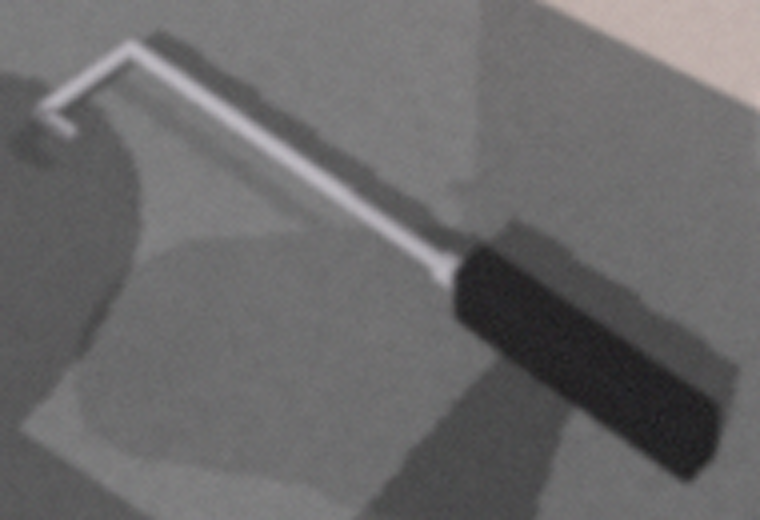

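```bash
cat > fit.py <<'E'
from h import *
from scipy.optimize import least_squares
T=pickle.load(open('pics/top0.pkl','rb'));S=pickle.load(open('pics/side0.pkl','rb'))
def w(p,X):
    c,s=np.cos(p[2]),np.sin(p[2]); return [p[0]+c*X[0]-s*X[1],p[1]+s*X[0]+c*X[1],X[2]]
def fit(obs,x0):
    def f(p): return np.concatenate([np.array(proj(im,w(p,X)))-np.array(rc) for im,X,rc in obs])
    r=least_squares(f,x0,loss='soft_l1'); print(r.x[:2],np.degrees(r.x[2])); print(f(r.x).reshape(-1,2).round(1).tolist()); return r.x
t1=lambda u,v:(75+(v-2)/5,205+(u-2)/5)
s1=lambda u,v:(160+(v-2)/4.5,95+(u-2)/4.5)
t2=lambda u,v:(190+(v-1.5)/3.8,170+(u-1.5)/3.8)
s2=lambda u,v:(290+(v-1.5)/4,160+(u-1.5)/4)
print('store')
st=fit([(T,(0,75,100),t1(60,468)),(T,(0,-75,100),t1(378,494)),(T,(220,75,100),t1(107,25)),(T,(220,-75,100),t1(427,48)),(T,(0,75,0),t1(98,520)),(T,(0,-75,0),t1(388,540)),
 (S,(0,75,100),s1(355,378)),(S,(0,-75,100),s1(627,210)),(S,(220,75,100),s1(37,172)),(S,(0,75,0),s1(388,538))],[600,120,0])
print('rod')
rd=fit([(T,(-50,10,32),t2(75,558)),(T,(-50,-10,32),t2(112,561)),(T,(70,10,32),t2(95,365)),(T,(70,-10,32),t2(132,367)),(T,(270,0,16),t2(147,48)),(T,(270,50,16),t2(68,46)),(T,(252,50,16),t2(67,75)),
 (S,(270,0,16),s2(131,46)),(S,(270,50,16),s2(43,110)),(S,(252,50,16),s2(72,132)),(S,(-50,10,32),s2(692,440)),(S,(-50,-10,32),s2(722,405))],[350,230,0])
for im,rc in((T,t1(210,326)),(S,s1(392,120))):
    P=onz(im,*rc,160); c,s=np.cos(st[2]),np.sin(st[2]); d=P[:2]-st[:2]; print('pin',P,'local',c*d[0]+s*d[1],-s*d[0]+c*d[1])
for im,sh in((T,'top0'),(S,'side0')): pass
np.save('st.npy',st);np.save('rd.npy',rd)
E
python3 fit.py
```

```text
store
[753.7267815  169.70986133] 714.7772578310819
[[0.9, -0.1], [0.6, 1.9], [-1.0, 0.3], [-0.9, 0.1], [1.7, -0.3], [2.3, 2.5], [0.0, -1.4], [-1.2, 0.6], [-0.8, -4.0], [5.9, -0.5]]
rod
[430.77046061 297.88710679] -5.212907216960361
[[1.4, 0.5], [1.2, -0.5], [-0.2, 1.0], [-0.1, -0.1], [1.1, 2.1], [0.1, 2.2], [-0.2, 1.6], [0.5, -0.3], [0.8, -1.0], [0.4, -1.4], [-0.0, -0.8], [-0.3, 0.1]]
pin [808.68512745 168.3574745  160.        ] local 54.85328278393198 3.65596872009455
pin [804.2914543  165.52325294 160.        ] local 50.73584378660346 0.4335671814669171
```

```bash
cat >> h.py <<'E'
from scipy.spatial.transform import Rotation as Ro
def mv(x,y,z,yaw):
    s=status.read_state(); R=Ro.from_euler('xyz',s['eef_rot'],degrees=True)
    d=R.as_matrix().T@(np.array([x,y,z])-s['ee_pos'])
    dy=(s['eef_rot'][2]-yaw+180)%360-180
    print('t',s['t'],'pos',s['ee_pos'].round(1),'rot',s['eef_rot'].round(2),'q',s['q'].round(0),'F',s['force'].round(1))
    print('mm',d.round(1),'share',(d/300).round(4),'yaw share',round(dy/180,4))
E
python3 -c "
from h import *
mv(455.7,295.6,200,84.8)"
```

```text
t 0.5 pos [ 211.5 -507.7  231.3] rot [180.    -0.   112.62] q [-51.  15.   6.  -0. -82. -16.] F [-1. -0. -0.]
mm [647.6 534.3  31.3] share [2.1586 1.781  0.1044] yaw share 0.1545
```

>>> apply_moves(
  commands=[
    {"dx":0.97,"dy":0.8,"dz":0,"yaw":0.1545},
    {"dx":0.97,"dy":0.8,"dz":0,"yaw":0.1545},
    {"dx":0.97,"dy":0.8,"dz":0,"yaw":0.1545},
    {"dx":0.97,"dy":0.8,"dz":0,"yaw":0.1545},
    {"dx":0.97,"dy":0.8,"dz":0,"yaw":0.1545},
    {"dx":0.97,"dy":0.8,"dz":0,"yaw":0.1545},
    {"dx":0.97,"dy":0.8,"dz":0,"yaw":0.1545},
    {"dx":0.97,"dy":0.8,"dz":0,"yaw":0.1545},
  ],
  jaw=-1,
  force=60,
)

```text
t: 1.5
ee_pos: [321.5, -145.8, 231.5]
eef_rot: [180.0, -0.0, 85.0]
force: [-0.1, 0.3, 0.3]
finger_gap: 85.5
```

```bash
python3 -c "
from h import *
mv(455.7,295.6,200,84.8)"
```

```text
t 1.5 pos [ 321.5 -145.8  231.5] rot [ 1.7996e+02 -1.0000e-02  8.5000e+01] q [  2.  -9. -19.  -0. -80. -97.] F [-0.1  0.3  0.3]
mm [451.4  95.2  31.7] share [1.5046 0.3174 0.1056] yaw share 0.0011
```

>>> apply_moves(
  commands=[
    {"dx":1,"dy":0.21,"dz":0.03},
    {"dx":1,"dy":0.21,"dz":0.03},
    {"dx":1,"dy":0.21,"dz":0.03},
    {"dx":1,"dy":0.21,"dz":0.03},
    {"dx":1,"dy":0.21,"dz":0.03},
    {"dx":1,"dy":0.21,"dz":0.03},
  ],
)

```text
invalid input at $.commands[0]: expected keys dx, dy, dz, yaw
```

```bash
python3 -c "
from h import *
mv(455.7,295.6,200,84.8)"
```

```text
t 1.5 pos [ 321.5 -145.8  231.5] rot [ 1.7996e+02 -1.0000e-02  8.5000e+01] q [  2.  -9. -19.  -0. -80. -97.] F [-0.1  0.3  0.3]
mm [451.4  95.2  31.7] share [1.5046 0.3174 0.1056] yaw share 0.0011
```

>>> apply_moves(
  commands=[
    {"dx":1,"dy":0.21,"dz":0.03,"yaw":0},
    {"dx":1,"dy":0.21,"dz":0.03,"yaw":0},
    {"dx":1,"dy":0.21,"dz":0.03,"yaw":0},
    {"dx":1,"dy":0.21,"dz":0.03,"yaw":0},
    {"dx":1,"dy":0.21,"dz":0.03,"yaw":0},
    {"dx":1,"dy":0.21,"dz":0.03,"yaw":0},
  ],
)

```text
t: 2.25
ee_pos: [411.4, 149.2, 221.6]
eef_rot: [-180.0, 0.1, 85.1]
force: [-0.8, -0.3, -0.2]
finger_gap: 85.5
```

```bash
python3 -c "
from h import *
mv(455.7,295.6,200,84.8)"
```

```text
t 2.25 pos [411.4 149.2 221.6] rot [-1.7996e+02  7.0000e-02  8.5100e+01] q [  41.    2.  -10.    0.  -78. -136.] F [-0.8 -0.3 -0.2]
mm [149.6  31.6  21.4] share [0.4988 0.1054 0.0712] yaw share 0.0017
```

>>> apply_moves(
  commands=[
    {"dx":0.499,"dy":0.105,"dz":0.07,"yaw":0.0017},
    {"dx":0.499,"dy":0.105,"dz":0.07,"yaw":0.0017},
    {"dx":0.499,"dy":0.105,"dz":0.07,"yaw":0.0017},
    {"dx":0.499,"dy":0.105,"dz":0.07,"yaw":0.0017},
    {"dx":0.499,"dy":0.105,"dz":0.07,"yaw":0.0017},
  ],
)

```text
t: 2.88
ee_pos: [456.1, 294.1, 200.5]
eef_rot: [-180.0, 0.1, 84.7]
force: [-0.2, 0.2, 0.0]
finger_gap: 85.3
```

```bash
python3 -c "
from h import *
p=shot('wrist','w1'); print(p['pose'],p['fx'],p['cx'],p['cy'])
rd=np.load('rd.npy')
im=p['img'][:,:,::-1].copy()
c,s=np.cos(rd[2]),np.sin(rd[2])
for X in [(-50,10,32),(-50,-10,32),(70,10,32),(70,-10,32),(270,0,16),(270,50,16),(252,50,16),(170,0,16)]:
    q=proj(p,[rd[0]+c*X[0]-s*X[1],rd[1]+s*X[0]+c*X[1],X[2]]); print(X,np.round(q,1)); cv2.circle(im,(int(q[1]),int(q[0])),3,(0,0,255),1)
cv2.imwrite('pics/w1o.png',im)
mv(455.7,295.6,200,84.8)"
```

```text
[[ 9.24207459e-02 -9.55421916e-01 -2.80405720e-01  3.84044788e+02]
 [ 9.95720043e-01  8.86911068e-02  2.59900614e-02  3.00575233e+02]
 [ 3.80194117e-05 -2.81607617e-01  9.59529650e-01  3.43215769e+02]
 [ 0.00000000e+00  0.00000000e+00  0.00000000e+00  1.00000000e+00]] 362.5001949991199 319.67559277547554 237.98950204173875
(-50, 10, 32) [127.5 333.7]
(-50, -10, 32) [127.5 309.4]
(70, 10, 32) [264.7 332.5]
(70, -10, 32) [264.7 310.6]
(270, 0, 16) [428.4 321.5]
(270, 50, 16) [428.4 366.5]
(252, 50, 16) [415.1 367. ]
(170, 0, 16) [350.  321.5]
t 2.925 pos [456.  294.1 200.8] rot [-1.7998e+02  6.0000e-02  8.4700e+01] q [  49.   14.    2.    0.  -77. -145.] F [0.1 1.4 0.2]
mm [ 1.5 -0.4  0.8] share [ 0.0049 -0.0014  0.0026] yaw share -0.0006
```

View pics/w1o.png

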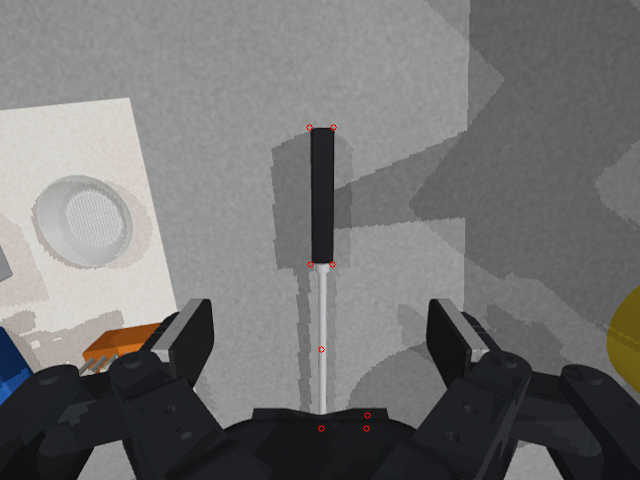

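The wrist view confirms the fit: the red predicted grip corners at rows 127–265, cols 309–334 fall on the grip within 1 px. I'll descend now.

>>> apply_moves(
  commands=[
    {"dx":0.006,"dy":-0.001,"dz":0.19,"yaw":0},
    {"dx":0.006,"dy":-0.001,"dz":0.38,"yaw":0},
    {"dx":0.006,"dy":-0.001,"dz":0.52,"yaw":0},
    {"dx":0.006,"dy":-0.001,"dz":0.6,"yaw":0},
    {"dx":0.006,"dy":-0.001,"dz":0.64,"yaw":0},
    {"dx":0.006,"dy":-0.001,"dz":0.65,"yaw":0},
    {"dx":0.006,"dy":-0.001,"dz":0.65,"yaw":0},
  ],
)

```text
t: 3.8
ee_pos: [456.4, 296.0, 6.9]
eef_rot: [179.9, -0.0, 84.7]
force: [0.3, 1.0, 0.3]
finger_gap: 85.3
```

>>> apply_moves(
  commands=[
    {"dx":0,"dy":0,"dz":0,"yaw":0},
    {"dx":0,"dy":0,"dz":0,"yaw":0},
    {"dx":0,"dy":0,"dz":0,"yaw":0},
    {"dx":0,"dy":0,"dz":0,"yaw":0},
    {"dx":0,"dy":0,"dz":0,"yaw":0},
    {"dx":0,"dy":0,"dz":0,"yaw":0},
  ],
  jaw=1,
  force=80,
)

```text
t: 4.55
ee_pos: [456.6, 296.2, 7.2]
eef_rot: [179.9, -0.0, 84.7]
force: [-1.5, 0.5, 4.5]
finger_gap: 18.6
```

```bash
python3 -c "
from h import *
mv(456,296,4,84.8)"
```

```text
t 4.55 pos [456.6 296.2   7.2] rot [ 1.7992e+02 -4.0000e-02  8.4700e+01] q [  49.   24.  -15.    0.  -50. -145.] F [-1.5  0.5  4.5]
mm [-0.3 -0.6  3.2] share [-0.0009 -0.002   0.0108] yaw share -0.0006
```

>>> apply_moves(
  commands=[
    {"dx":0,"dy":0,"dz":-0.03,"yaw":0},
    {"dx":0,"dy":0,"dz":-0.1,"yaw":0},
    {"dx":0,"dy":0,"dz":-0.2,"yaw":0},
    {"dx":0,"dy":0,"dz":-0.35,"yaw":0},
    {"dx":0,"dy":0,"dz":-0.5,"yaw":0},
    {"dx":0,"dy":0,"dz":-0.63,"yaw":0},
    {"dx":0,"dy":0,"dz":-0.67,"yaw":0},
    {"dx":0,"dy":0,"dz":-0.67,"yaw":0},
  ],
)

```text
t: 5.55
ee_pos: [456.0, 296.1, 208.0]
eef_rot: [179.9, -0.1, 84.7]
force: [0.6, 0.8, -2.5]
finger_gap: 18.8
```

```bash
python3 -c "
from h import *
mv(456,296,207,84.8)
shot('side','s2');shot('wrist','w2');shot('top','t2')"
```

```text
t 5.55 pos [456.  296.1 208. ] rot [ 1.7995e+02 -7.0000e-02  8.4690e+01] q [  49.   14.    2.    0.  -78. -145.] F [ 0.6  0.8 -2.5]
mm [-0.1 -0.   1. ] share [-0.0005 -0.0001  0.0033] yaw share -0.0006
```

View pics/s2.png

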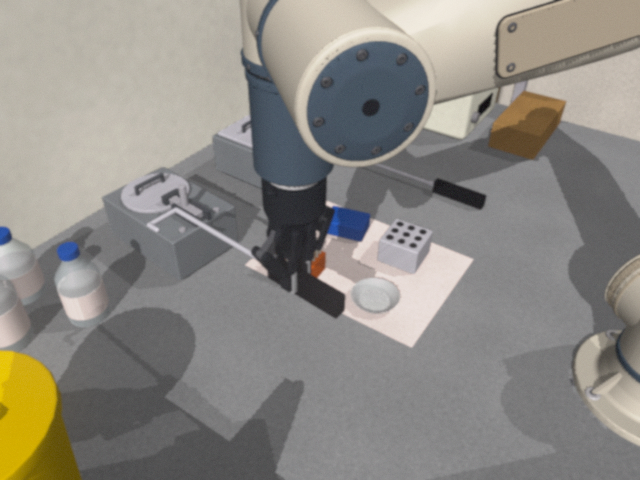

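View pics/t2.png

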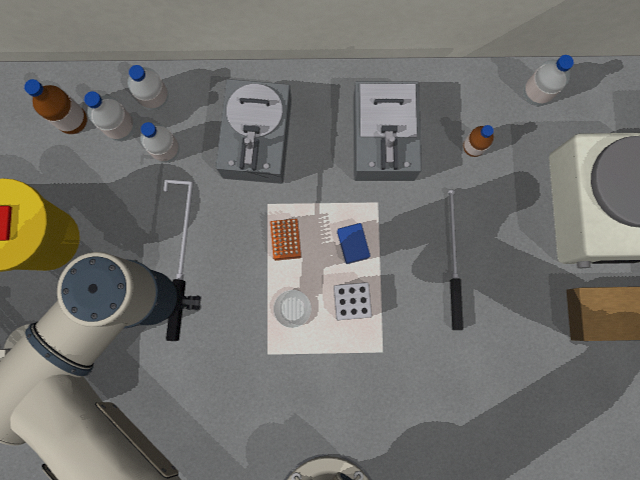

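```bash
python3 - <<'E'
import cv2
a=cv2.imread('pics/t2.png'); cv2.imwrite('pics/z1.png',cv2.resize(a[170:220,150:230],None,fx=8,fy=8,interpolation=cv2.INTER_CUBIC))
a=cv2.imread('pics/s2.png'); cv2.imwrite('pics/z2.png',cv2.resize(a[165:275,105:265],None,fx=5,fy=5,interpolation=cv2.INTER_CUBIC))
E
```

```text
(no output)
```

View pics/z1.png

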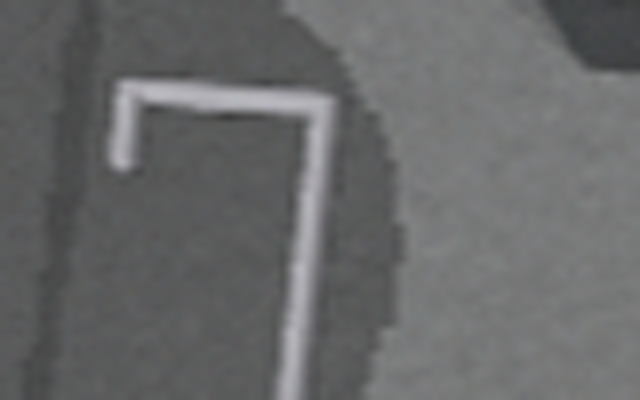

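View pics/z2.png

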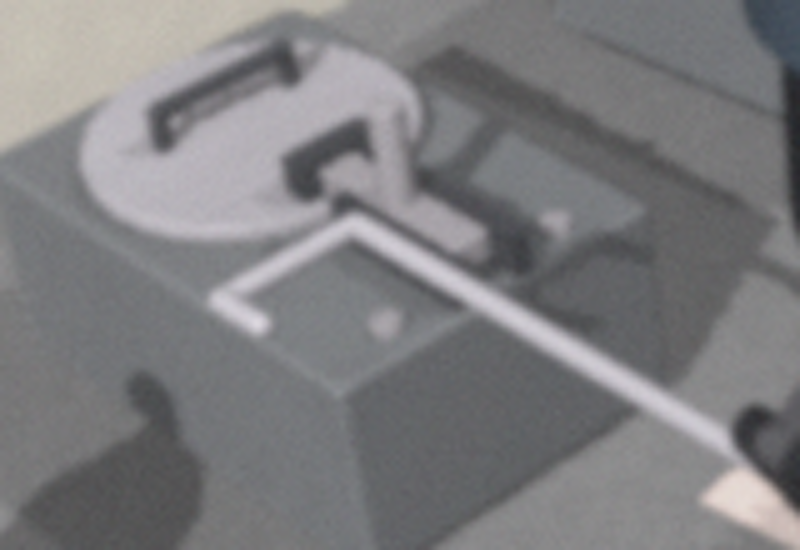

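```bash
python3 - <<'E'
from h import *
T=pickle.load(open('pics/t2.pkl','rb'));S=pickle.load(open('pics/s2.pkl','rb'))
def tri(a,b):
    o1,d1=ray(T,*a);o2,d2=ray(S,*b); A=np.stack([d1,-d2],1); k=np.linalg.lstsq(A,o2-o1,rcond=None)[0]
    p,q=o1+k[0]*d1,o2+k[1]*d2; return ((p+q)/2).round(1),(p-q).round(1)
print('corner',tri((182.5,189.4),(209.8,175.2)))
print('legend',tri((181.1,165.5),(224.2,148.6)))
print('tip',tri((190.2,164.8),(229.8,157.6)))
print('pintop',tri((139.8,246.6),(188,182.3)))
e=status.read_state()['ee_pos']; y=np.radians(-5.2); c,s=np.cos(y),np.sin(y)
o=np.array([e[0]-25.6*c,e[1]-25.6*s])
for X in((270,0),(270,50),(252,50)): print(o[0]+c*X[0]-s*X[1],o[1]+s*X[0]+c*X[1],e[2]-7+16)
E
```

```text
corner (array([697.5, 276.4, 219.2]), array([2.1, 1.6, 0.9]))
legend (array([701.3, 325.2, 220.7]), array([1.2, 1. , 0.6]))
tip (array([682.2, 326.2, 219.5]), array([1.7, 1.4, 0.8]))
pintop (array([806.8, 166.7, 156.9]), array([5.1, 3.8, 2.2]))
698.8391404054989 273.3209231434334 215.15449599536794
703.3707694153879 323.1151430742319 215.15449599536794
685.4448502403004 324.746529517792 215.15449599536794
```

```bash
python3 -c "
from h import *
mv(585.8,159.7,208,84.8)"
```

```text
t 5.7 pos [455.4 295.5 206.2] rot [-1.7992e+02  1.2000e-01  8.4690e+01] q [  49.   14.    2.    0.  -78. -145.] F [-0.8 -1.  -3.2]
mm [-123.1  142.4   -1.8] share [-0.4105  0.4745 -0.006 ] yaw share -0.0006
```

>>> apply_moves(
  commands=[
    {"dx":-0.08,"dy":0.07,"dz":0,"yaw":0},
    {"dx":-0.18,"dy":0.2,"dz":0,"yaw":0},
    {"dx":-0.28,"dy":0.32,"dz":0,"yaw":0},
    {"dx":-0.36,"dy":0.42,"dz":0,"yaw":0},
    {"dx":-0.4,"dy":0.46,"dz":-0.003,"yaw":0},
    {"dx":-0.4105,"dy":0.4745,"dz":-0.003,"yaw":-0.0006},
    {"dx":-0.4105,"dy":0.4745,"dz":-0.003,"yaw":-0.0006},
  ],
)

```text
t: 6.58
ee_pos: [585.4, 160.2, 206.7]
eef_rot: [-179.9, 0.1, 84.8]
force: [-0.6, 0.6, -2.5]
finger_gap: 18.2
```

```bash
python3 - <<'E'
from h import *
mv(585.8,159.7,133,84.8)
shot('side','s3');shot('top','t3')
a=cv2.imread('pics/t3.png'); cv2.imwrite('pics/z3.png',cv2.resize(a[75:195,205:305],None,fx=5,fy=5,interpolation=cv2.INTER_CUBIC))
a=cv2.imread('pics/s3.png'); cv2.imwrite('pics/z4.png',cv2.resize(a[120:275,75:275],None,fx=3.8,fy=3.8,interpolation=cv2.INTER_CUBIC))
E
```

```text
t 6.575 pos [585.4 160.2 206.7] rot [-1.7988e+02  1.2000e-01  8.4820e+01] q [  30.   22.   13.    0.  -81. -125.] F [-0.6  0.6 -2.5]
mm [-0.3  0.6 73.7] share [-0.001   0.0021  0.2457] yaw share 0.0001
```

View pics/z3.png

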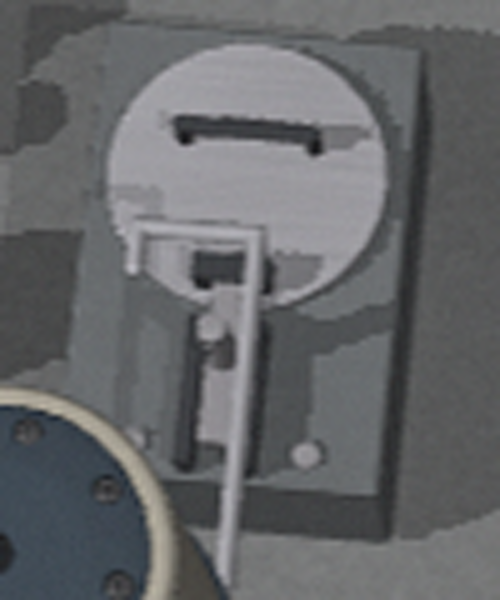

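View pics/z4.png

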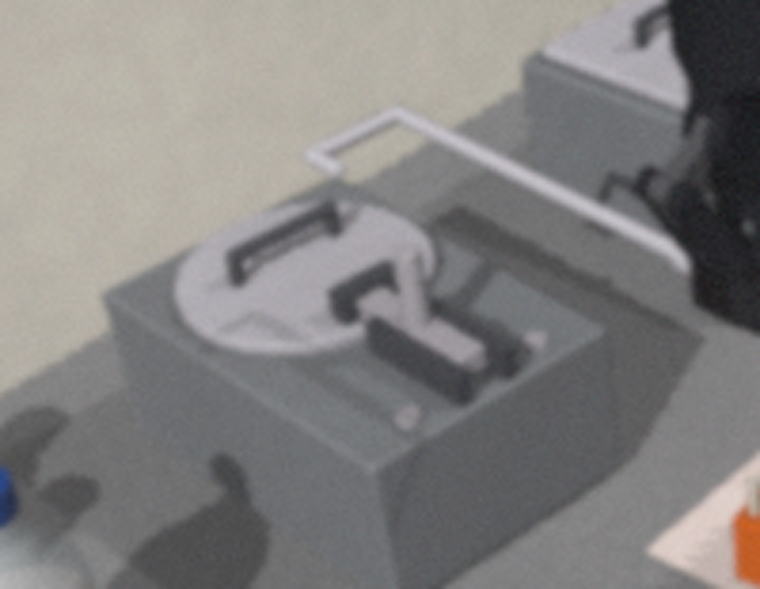

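```bash
python3 - <<'E'
from h import *
T=pickle.load(open('pics/t3.pkl','rb'));S=pickle.load(open('pics/s3.pkl','rb'))
t=lambda u,v:(75+(v-2)/5,205+(u-2)/5); s=lambda u,v:(120+(v-1.4)/3.8,75+(u-1.4)/3.8)
y=np.radians(-5.2);R=np.array([[np.cos(y),-np.sin(y)],[np.sin(y),np.cos(y)]])
for im,c,e,p in((T,t(252,233),t(138,226),t(210,326)),(S,s(399,113),s(318,155),s(409,262))):
  for z in(214,218):
    C=onz(im,*c,z)[:2];E=onz(im,*e,z)[:2];P=onz(im,*p,160)[:2]
    print(z,C,E-C,P,'pin in rod',R.T@(P-C)+[270,0])
E
```

```text
214 [830.63334329 143.93596284] [ 3.72886547 47.84085603] [808.68512745 168.3574745 ] pin in rod [245.92872965  22.33177902]
218 [829.11399401 143.4803803 ] [ 3.71551575 47.66958081] [808.68512745 168.3574745 ] pin in rod [247.40053527  22.92318911]
214 [828.41877509 135.7863006 ] [ 2.88034509 48.49312118] [797.98724845 170.35177907] pin in rod [236.5609589   31.66513296]
218 [822.99034181 140.39297733] [ 2.85785693 48.11451334] [797.98724845 170.35177907] pin in rod [242.3845659   27.56940839]
```

Both views put the pin at about (245, 24) in the rod frame, in the middle of the mouth with about 13 mm to spare in front of the leg. Next I'll lower the hook.

>>> apply_moves(
  commands=[
    {"dx":0,"dy":0.002,"dz":0.04,"yaw":0},
    {"dx":0,"dy":0.002,"dz":0.08,"yaw":0},
    {"dx":0,"dy":0.002,"dz":0.12,"yaw":0},
    {"dx":0,"dy":0.002,"dz":0.16,"yaw":0},
    {"dx":0,"dy":0.002,"dz":0.2,"yaw":0},
    {"dx":0,"dy":0.002,"dz":0.23,"yaw":0},
    {"dx":0,"dy":0.002,"dz":0.243,"yaw":0},
    {"dx":0,"dy":0.002,"dz":0.243,"yaw":0},
  ],
)

```text
t: 7.68
ee_pos: [585.7, 160.4, 134.1]
eef_rot: [-179.9, 0.1, 84.9]
force: [0.0, 0.7, -1.3]
finger_gap: 18.4
```

```bash
python3 - <<'E'
from h import *
mv(585.8,159.7,133,84.8)
shot('side','s4');shot('top','t4')
a=cv2.imread('pics/t4.png')[75:195,205:305]; b=cv2.imread('pics/s4.png')[140:260,95:245]
cv2.imwrite('pics/z5.png',np.hstack([cv2.resize(x,None,fx=3.2,fy=3.2,interpolation=cv2.INTER_CUBIC) for x in(a,b)]))
E
```

```text
t 7.675 pos [585.7 160.4 134.1] rot [-1.7991e+02  1.1000e-01  8.4870e+01] q [  30.   24.    5.    0.  -71. -125.] F [ 0.   0.7 -1.3]
mm [-0.7  0.2  1.1] share [-0.0023  0.0006  0.0038] yaw share 0.0004
```

View pics/z5.png

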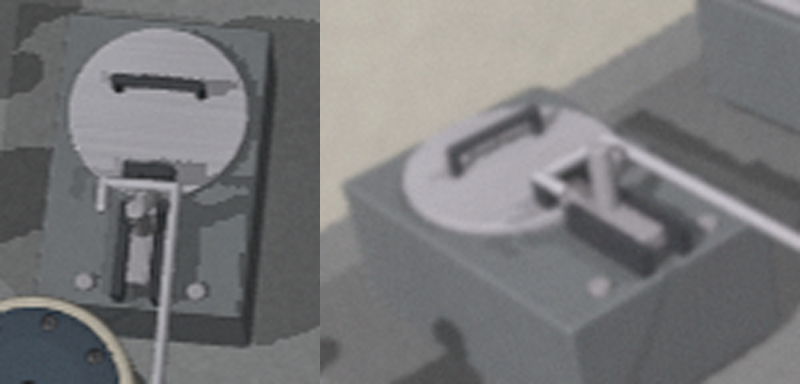

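The hook surrounds the pin: it runs behind it in the top view, and the pin stands above the leg in the side view. I'll pull now.

>>> apply_moves(
  commands=[
    {"dx":0,"dy":-0.02,"dz":0.003,"yaw":0},
    {"dx":0,"dy":-0.04,"dz":0.003,"yaw":0},
    {"dx":0,"dy":-0.06,"dz":0.003,"yaw":0},
    {"dx":0,"dy":-0.08,"dz":0.003,"yaw":0},
    {"dx":0,"dy":-0.1,"dz":0.003,"yaw":0},
    {"dx":0,"dy":-0.12,"dz":0.003,"yaw":0},
    {"dx":0,"dy":-0.14,"dz":0.003,"yaw":0},
    {"dx":0,"dy":-0.16,"dz":0.003,"yaw":0},
  ],
)

```text
t: 8.78
ee_pos: [537.9, 164.9, 134.0]
eef_rot: [-180.0, 0.1, 84.9]
force: [2.6, 0.1, -1.9]
finger_gap: 18.6
```

```bash
python3 - <<'E'
from h import *
mv(585.8,159.7,133,84.8)
shot('side','s5');shot('top','t5')
a=cv2.imread('pics/t5.png')[75:195,205:305]; b=cv2.imread('pics/s5.png')[140:260,95:245]
cv2.imwrite('pics/z6.png',np.hstack([cv2.resize(x,None,fx=3.2,fy=3.2,interpolation=cv2.INTER_CUBIC) for x in(a,b)]))
E
```

```text
t 8.775 pos [537.9 164.9 134. ] rot [-1.7998e+02  7.0000e-02  8.4880e+01] q [  33.   19.   -2.    0.  -69. -128.] F [ 2.6  0.1 -1.9]
mm [-0.9 48.1  1. ] share [-0.0031  0.1605  0.0033] yaw share 0.0005
```

View pics/z6.png

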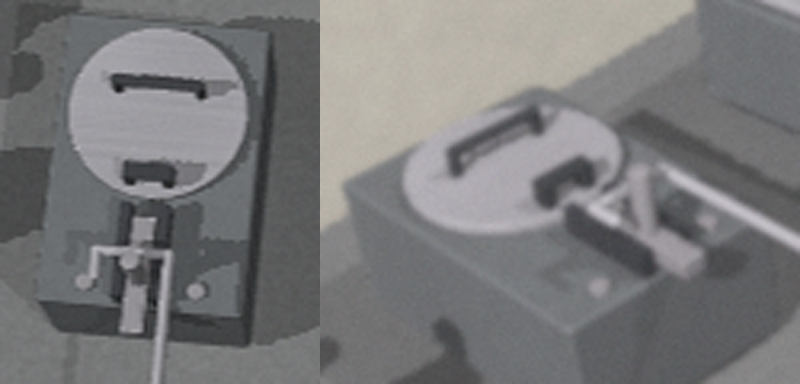

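The bolt is sliding, at about 35 mm, and the drag is 2.6 N. I'll creep to the stop.

>>> apply_moves(
  commands=[
    {"dx":0,"dy":-0.01,"dz":0,"yaw":0},
    {"dx":0,"dy":-0.02,"dz":0,"yaw":0},
    {"dx":0,"dy":-0.03,"dz":0,"yaw":0},
    {"dx":0,"dy":-0.03,"dz":0,"yaw":0},
  ],
)

```text
t: 9.38
ee_pos: [529.1, 165.8, 134.3]
eef_rot: [180.0, 0.0, 84.9]
force: [6.0, 0.1, -2.6]
finger_gap: 18.2
```

>>> apply_moves(
  commands=[
    {"dx":0,"dy":-0.005,"dz":0,"yaw":0},
    {"dx":0,"dy":-0.008,"dz":0,"yaw":0},
    {"dx":0,"dy":-0.008,"dz":0,"yaw":0},
  ],
)

```text
t: 9.75
ee_pos: [528.9, 166.2, 135.0]
eef_rot: [179.7, -0.0, 84.9]
force: [10.9, -0.2, -4.2]
finger_gap: 18.3
```

>>> apply_moves(
  commands=[
    {"dx":0,"dy":-0.012,"dz":0,"yaw":0},
    {"dx":0,"dy":-0.016,"dz":0,"yaw":0},
    {"dx":0,"dy":-0.016,"dz":0,"yaw":0},
  ],
)

```text
t: 10.12
ee_pos: [528.8, 167.2, 136.5]
eef_rot: [179.2, -0.1, 84.9]
force: [18.6, -0.1, -6.1]
finger_gap: 18.4
```

```bash
python3 - <<'E'
from h import *
mv(585.8,159.7,133,84.8)
shot('side','s6');shot('top','t6')
a=cv2.imread('pics/t6.png')[75:195,205:305]; b=cv2.imread('pics/s6.png')[140:260,95:245]
cv2.imwrite('pics/z7.png',np.hstack([cv2.resize(x,None,fx=3.2,fy=3.2,interpolation=cv2.INTER_CUBIC) for x in(a,b)]))
E
```

```text
t 10.125 pos [528.8 167.2 136.5] rot [ 1.7916e+02 -1.5000e-01  8.4880e+01] q [  34.   17.   -4.    0.  -68. -129.] F [18.6 -0.1 -6.1]
mm [-2.4 57.4  4.3] share [-0.0081  0.1912  0.0145] yaw share 0.0004
```

View pics/z7.png

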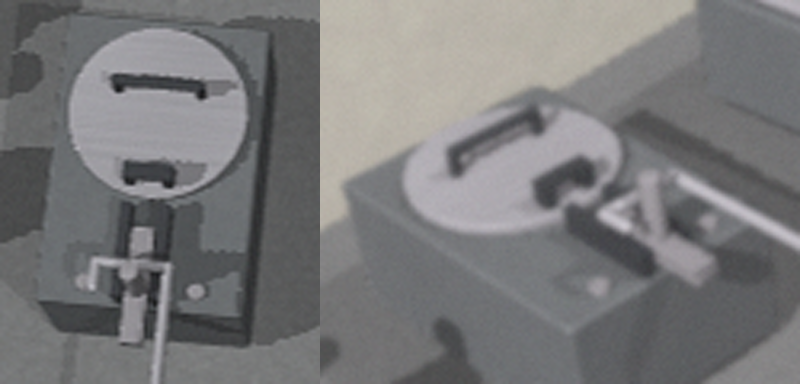

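```bash
python3 - <<'E'
from h import *
T=pickle.load(open('pics/t6.pkl','rb')); st=np.load('st.npy'); c,s=np.cos(st[2]),np.sin(st[2])
P=onz(T,75+(266-1)/3.2,205+(127-1)/3.2,160)[:2]; d=P-st[:2]; print(P,c*d[0]+s*d[1],-s*d[0]+c*d[1])
E
```

```text
[767.85117116 173.00195059] 13.766078218091032 4.564134685097121
```

>>> apply_moves(
  commands=[
    {"dx":0,"dy":0.02,"dz":0.005,"yaw":0},
    {"dx":0,"dy":0.04,"dz":0.008,"yaw":0},
    {"dx":0,"dy":0.04,"dz":0.008,"yaw":0},
    {"dx":0,"dy":0.04,"dz":0.008,"yaw":0},
  ],
)

```text
t: 10.72
ee_pos: [540.3, 166.0, 134.0]
eef_rot: [179.2, -0.1, 84.9]
force: [-0.3, 0.7, -1.2]
finger_gap: 18.6
```

```bash
python3 - <<'E'
from h import *
mv(540,164,208,84.8)
shot('side','s7');shot('top','t7')
a=cv2.imread('pics/t7.png')[75:195,205:305]; b=cv2.imread('pics/s7.png')[140:260,95:245]
cv2.imwrite('pics/z8.png',np.hstack([cv2.resize(x,None,fx=3.2,fy=3.2,interpolation=cv2.INTER_CUBIC) for x in(a,b)]))
E
```

```text
t 10.725 pos [540.3 166.  134. ] rot [ 1.7923e+02 -1.2000e-01  8.4880e+01] q [  33.   19.   -3.    0.  -68. -128.] F [-0.3  0.7 -1.2]
mm [ -1.9   0.9 -74. ] share [-0.0063  0.003  -0.2468] yaw share 0.0004
```

View pics/z8.png

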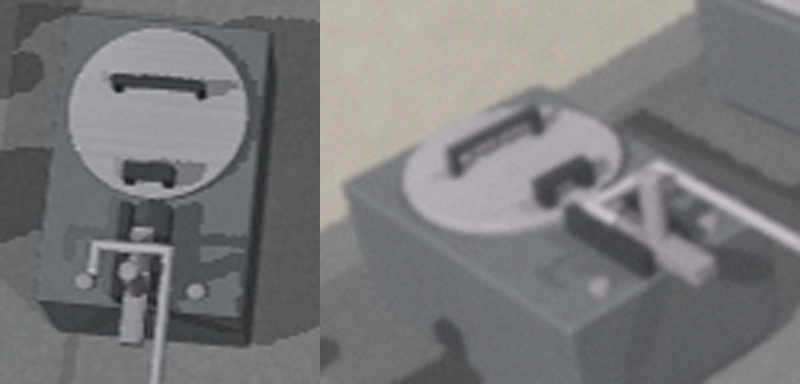

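The bolt sits at its stop: the force rose to 18.6 N without further motion. The hook is now clear of the pin. I'll raise it and return to the open bench at the rod's first place.

>>> apply_moves(
  commands=[
    {"dx":0,"dy":0,"dz":-0.03,"yaw":0},
    {"dx":0,"dy":0,"dz":-0.08,"yaw":0},
    {"dx":0,"dy":0,"dz":-0.14,"yaw":0},
    {"dx":0,"dy":0,"dz":-0.2,"yaw":0},
    {"dx":0,"dy":0,"dz":-0.247,"yaw":0},
    {"dx":0,"dy":0,"dz":-0.247,"yaw":0},
  ],
)

```text
t: 11.58
ee_pos: [540.1, 166.4, 210.0]
eef_rot: [179.0, -0.2, 84.9]
force: [0.1, 0.4, -2.2]
finger_gap: 18.7
```

```bash
python3 - <<'E'
from h import *
mv(456,296,207,84.8)
E
```

```text
t 11.575 pos [540.1 166.4 210. ] rot [179.04  -0.24  84.89] q [  33.   16.    5.    0.  -78. -128.] F [ 0.1  0.4 -2.2]
mm [121.6 -95.4   1.9] share [ 0.4053 -0.3179  0.0065] yaw share 0.0005
```

>>> apply_moves(
  commands=[
    {"dx":0.06,"dy":-0.06,"dz":0,"yaw":0},
    {"dx":0.16,"dy":-0.14,"dz":0,"yaw":0},
    {"dx":0.27,"dy":-0.22,"dz":0,"yaw":0},
    {"dx":0.35,"dy":-0.28,"dz":0.003,"yaw":0},
    {"dx":0.39,"dy":-0.31,"dz":0.006,"yaw":0},
    {"dx":0.405,"dy":-0.318,"dz":0.006,"yaw":0},
    {"dx":0.405,"dy":-0.318,"dz":0.006,"yaw":0},
  ],
)

```text
t: 12.45
ee_pos: [456.2, 295.6, 207.0]
eef_rot: [179.0, -0.2, 84.9]
force: [0.5, -0.1, -2.2]
finger_gap: 18.6
```

```bash
python3 - <<'E'
from h import *
mv(456,296,20,84.8)
shot('side','s9');shot('top','t9')
a=cv2.imread('pics/t9.png')[75:195,205:305]; b=cv2.imread('pics/s9.png')[140:260,95:245]
cv2.imwrite('pics/z9.png',np.hstack([cv2.resize(x,None,fx=3.2,fy=3.2,interpolation=cv2.INTER_CUBIC) for x in(a,b)]))
E
```

```text
t 12.45 pos [456.2 295.6 207. ] rot [179.04  -0.22  84.88] q [  50.   14.    1.    1.  -77. -145.] F [ 0.5 -0.1 -2.2]
mm [ -0.3  -3.3 187. ] share [-0.0009 -0.0112  0.6232] yaw share 0.0004
```

View pics/z9.png

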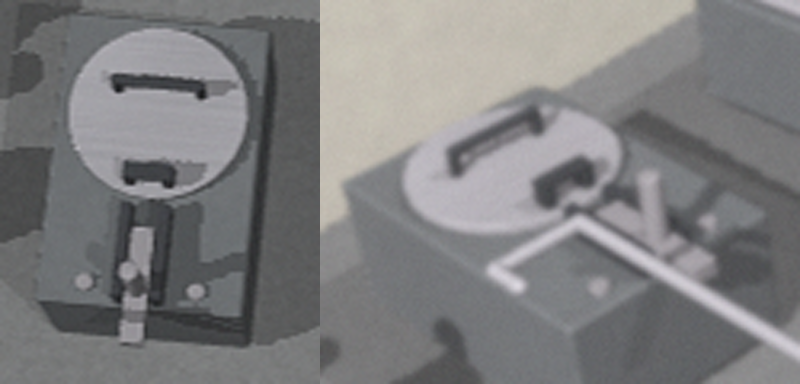

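View pics/s9.png

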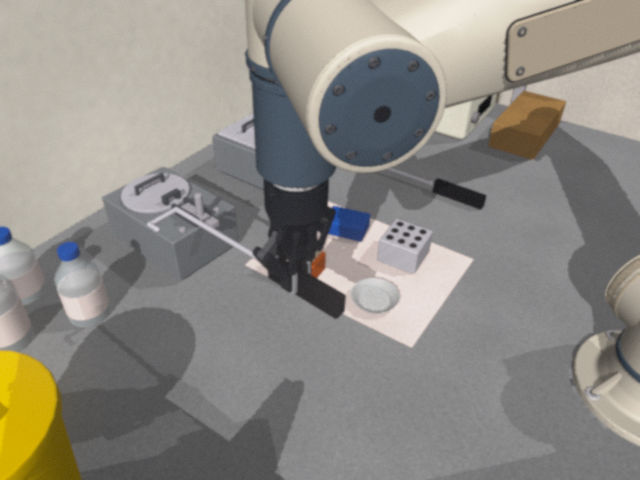

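The bolt stays drawn and the rod is about 1° nose-up. I'll lower it, then ease it into contact.

>>> apply_moves(
  commands=[
    {"dx":0,"dy":0,"dz":0.1,"yaw":0},
    {"dx":0,"dy":-0.003,"dz":0.25,"yaw":0},
    {"dx":0,"dy":-0.006,"dz":0.4,"yaw":0},
    {"dx":0,"dy":-0.01,"dz":0.52,"yaw":0},
    {"dx":0,"dy":-0.01,"dz":0.59,"yaw":0},
    {"dx":0,"dy":-0.011,"dz":0.62,"yaw":0},
    {"dx":0,"dy":-0.011,"dz":0.635,"yaw":0},
    {"dx":0,"dy":-0.011,"dz":0.635,"yaw":0},
  ],
)

```text
t: 13.55
ee_pos: [456.8, 296.2, 17.2]
eef_rot: [179.0, -0.3, 84.8]
force: [1.0, -0.7, -2.9]
finger_gap: 18.7
```

>>> apply_moves(
  commands=[
    {"dx":0,"dy":0,"dz":0.01,"yaw":0},
    {"dx":0,"dy":0,"dz":0.02,"yaw":0},
    {"dx":0,"dy":0,"dz":0.025,"yaw":0},
    {"dx":0,"dy":0,"dz":0.025,"yaw":0},
  ],
)

```text
t: 14.05
ee_pos: [456.9, 296.2, 9.6]
eef_rot: [179.0, -0.3, 84.8]
force: [-0.2, 0.5, -2.6]
finger_gap: 18.6
```

>>> apply_moves(
  commands=[
    {"dx":0,"dy":0,"dz":0.004,"yaw":0},
    {"dx":0,"dy":0,"dz":0.007,"yaw":0},
    {"dx":0,"dy":0,"dz":0.007,"yaw":0},
  ],
)

```text
t: 14.42
ee_pos: [457.0, 296.2, 7.6]
eef_rot: [179.0, -0.3, 84.8]
force: [-1.0, -0.8, -0.9]
finger_gap: 18.2
```

>>> apply_moves(
  commands=[
    {"dx":0,"dy":0,"dz":0.004,"yaw":0},
    {"dx":0,"dy":0,"dz":0.006,"yaw":0},
    {"dx":0,"dy":0,"dz":0.006,"yaw":0},
  ],
)

```text
t: 14.8
ee_pos: [457.1, 296.3, 7.3]
eef_rot: [179.0, -0.3, 84.9]
force: [-4.3, -2.4, 11.5]
finger_gap: 18.5
```

>>> apply_moves(
  commands=[
    {"dx":0,"dy":0,"dz":0.003,"yaw":0},
    {"dx":0,"dy":0,"dz":0.003,"yaw":0},
    {"dx":0,"dy":0,"dz":0.003,"yaw":0},
  ],
  force=20,
)

```text
t: 15.18
ee_pos: [457.1, 296.2, 7.2]
eef_rot: [178.9, -0.3, 84.9]
force: [-2.5, -1.1, 7.0]
finger_gap: 18.4
```

```bash
python3 - <<'E'
from h import *
mv(456,296,7,84.8)
shot('side','s10')
b=cv2.imread('pics/s10.png')[290:420,160:350]
cv2.imwrite('pics/z10.png',cv2.resize(b,None,fx=4,fy=4,interpolation=cv2.INTER_CUBIC))
E
```

```text
t 15.175 pos [457.1 296.2   7.2] rot [178.94  -0.28  84.87] q [  50.   24.  -17.    1.  -49. -146.] F [-2.5 -1.1  7. ]
mm [-0.3 -1.   0.2] share [-0.0011 -0.0035  0.0008] yaw share 0.0004
```

View pics/z10.png

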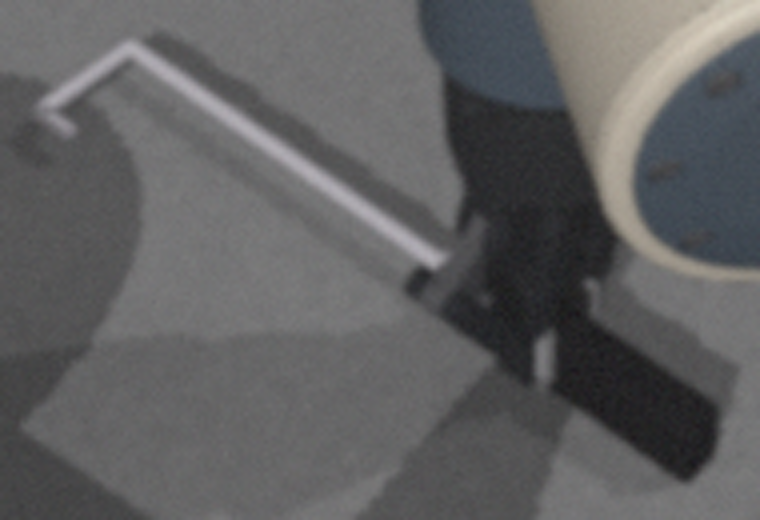

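The hook corner (131,45) matches its first picture (131,46), so the rod lies flat on the bench. I'll open the fingers.

>>> apply_moves(
  commands=[
    {"dx":0,"dy":0,"dz":0,"yaw":0},
    {"dx":0,"dy":0,"dz":0,"yaw":0},
    {"dx":0,"dy":0,"dz":0,"yaw":0},
    {"dx":0,"dy":0,"dz":0,"yaw":0},
    {"dx":0,"dy":0,"dz":0,"yaw":0},
    {"dx":0,"dy":0,"dz":0,"yaw":0},
  ],
  jaw=-1,
)

```text
t: 15.98
ee_pos: [457.1, 296.2, 7.2]
eef_rot: [178.9, -0.3, 84.9]
force: [0.7, -0.5, 0.4]
finger_gap: 85.4
```

>>> apply_moves(
  commands=[
    {"dx":0,"dy":0,"dz":-0.03,"yaw":0},
    {"dx":0,"dy":0,"dz":-0.1,"yaw":0},
    {"dx":0,"dy":0,"dz":-0.2,"yaw":0},
    {"dx":0,"dy":0,"dz":-0.35,"yaw":0},
    {"dx":0,"dy":0,"dz":-0.5,"yaw":0},
    {"dx":0,"dy":0,"dz":-0.6,"yaw":0},
    {"dx":0,"dy":0,"dz":-0.67,"yaw":0},
    {"dx":0,"dy":0,"dz":-0.67,"yaw":0},
  ],
)

```text
t: 16.98
ee_pos: [454.0, 296.2, 210.6]
eef_rot: [178.8, -0.5, 84.9]
force: [-1.2, 0.1, -0.4]
finger_gap: 85.9
```

```bash
python3 - <<'E'
from h import *
mv(456,296,207,84.8)
shot('side','s11');p=shot('top','t11')
a=cv2.imread('pics/t11.png')[70:350,150:430]; b=cv2.imread('pics/s11.png')[100:420,100:350]
cv2.imwrite('pics/z11.png',np.hstack([cv2.resize(x,(400,500),interpolation=cv2.INTER_CUBIC) for x in(a,b)]))
E
```

```text
t 16.975 pos [454.  296.2 210.6] rot [178.77  -0.48  84.88] q [  50.   13.    1.    1.  -77. -145.] F [-1.2  0.1 -0.4]
mm [-0.1  1.9  3.6] share [-0.0002  0.0064  0.0121] yaw share 0.0004
```

View pics/z11.png

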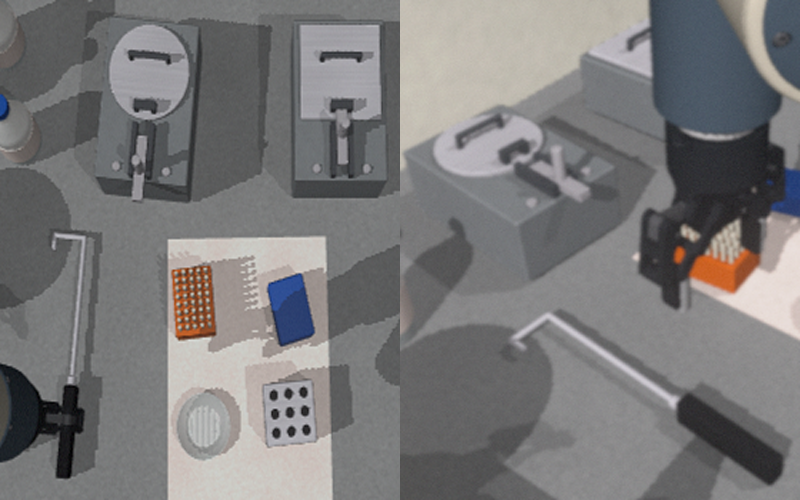

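```bash
python3 - <<'E'
from h import *
T=pickle.load(open('pics/top0.pkl','rb'));E=pickle.load(open('pics/t11.pkl','rb'))
st=np.load('st.npy'); c,s=np.cos(st[2]),np.sin(st[2])
a=cv2.resize(T['img'][130:165,235:265],None,fx=12,fy=12,interpolation=cv2.INTER_CUBIC);b=cv2.resize(E['img'][145:180,235:265],None,fx=12,fy=12,interpolation=cv2.INTER_CUBIC)
cv2.imwrite('pics/z12.png',np.hstack([a,b])[:,:,::-1])
A=cv2.cvtColor(T['img'],6);B=cv2.cvtColor(E['img'],6)
print('square diff',cv2.absdiff(A,B)[85:180,355:420].max())
E
```

```text
square diff 9
```

View pics/z12.png

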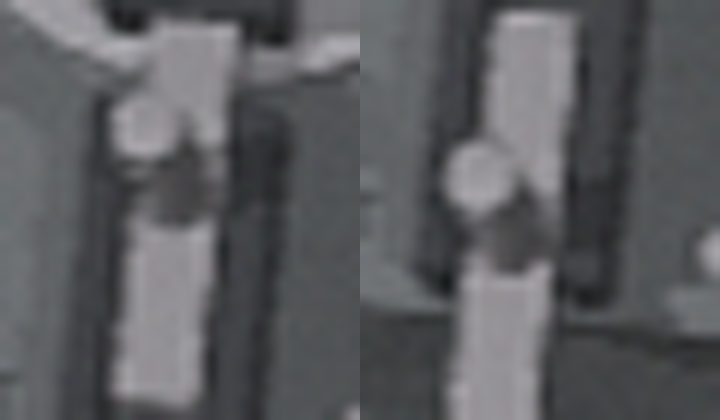

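```bash
python3 -c "
from h import *
T=pickle.load(open('pics/top0.pkl','rb'))
a=onz(T,130+(125-6)/12,235+(147-6)/12,160);b=onz(T,145+(175-6)/12,235+(118-6)/12,160);print(np.linalg.norm(a-b))
print(job.job_done())"
```

```text
43.7231780184208
the job is handed in; nothing more can be done
None
```

I gripped the hooked rod, hooked the round store's pin from above and drew its bolt back to the stop. I then laid the rod flat in its first place, let go and raised the hand clear. I handed the job in at about 17 s of the 48 s allowed; no verdict came back.

- **Round bolt:** the pull force rose from about 3 N to 18.6 N with no further motion, so it met the stop. The pictures show the pin moved about 44 mm, which fits full draw if the bolt started at about 6–7 mm. The start value is only loosely known: the top view put the drawn pin about 4 mm short of the stop, the same few millimetres as the cameras' disagreement.
- **Square bolt:** the before and after top pictures show no change.
- **Rod:** the hand tilted about 1° while pulling against the stop. I let the rod settle against the bench at light grip before opening. Its hook then sat at the same pixel as at the start, and the rod lies flat.
- **Hand:** it stayed off the round store throughout, and it touched nothing at the end.

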